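# Uncap the dip rod port and draw the rod

## Robot

A 6-joint arm with a two-finger parallel gripper is mounted at the origin on the work surface. World frame = base frame: x ahead of the robot, y to its left, z up, the work surface at z = 0. Lengths are in m, angles in rad, forces in N, time in s.
With the tool pointing down it reaches from about 0.35 to 0.875 m from the base axis. Payload 4.2 kg.
Tool frame: the origin (TCP) lies midway between the tips of the shut fingers; the grasp point (between the pads) lies 19 mm behind it (bot.pinch_z is the x of the grasp point in the tool frame, in m); x points along the fingers, z is the direction in which the jaws open and shut, and the axes are right-handed (so a half turn about x gives the same grasp; the last joint's range is limited). The gripper opens to 85 mm and grips with 20 to 120 N. Pads are 22 mm wide; open, the fingers measure 114 mm over their backs; the gripper's body (76 mm by 85 mm) begins 54 mm behind the grasp point. The pads swing forward as they close: fully open they stand 13 mm farther back than shut.
Start: joints at [1.506, 0.385, 0.008, 0, -1.194, -0.259], TCP at [0.199, 0.593, 0.208] pointing down, gripper open.
Joint ranges: [-3.14, 3.14], [-1.21, 2.06], [-1.07, 1.41], [-3.16, 2.05], [-2.99, -0.16], [-3.1, 3.1]. Speed limits (rad/s): [2.79, 2.79, 3.14, 3.14, 3.14, 3.14].

## Interface

Orientations are given as a unit quaternion [w, x, y, z].
In Python, from rig import bot gives the robot as it stands.
- The arm moves only by the tool send_rows, never from a script. Its argument "commands" is a list of rows, each an object of numbers: "wx", "wy", "wz": the turn, a rotation vector about the tool's x, y, z in degrees; "x", "y", "z": the shift along the tool's x, y, z in cm; "fingers": the finger opening in cm, from 0 to 8.54. A call has 1 to 12 rows; each row is the pose to reach, as a shift and turn from the pose measured when the call began, along the tool's axes at that moment; what a row does not reach only later rows make up. A row lasts 1/8 s, in which the tool goes at most 62.5 mm and 10.7 degrees, less where a joint would pass 70% of its speed; a pose out of reach is approached as far as the arm can. A call with a gripper value outside its range is refused whole. The fingers move at their own pace and stop on an object; the grip force is fixed at half the most. Time passes only in rows, so rows that repeat a pose let the fingers close. It gives the time, the measured TCP pose, the force and the opening at its end, in the units of the state.
- bot.get_state(): the state, without advancing time (a new reading comes with each control period).
- bot.grab_frame(name): name is "scene" or "side" or "wrist"; returns a dict with "pixels" (420x560x3 uint8, red, green, blue), "fx", "fy", "cx", "cy" (pixels), "T" (4x4, takes a point from camera to world coordinates); the wrist camera has in their place "T_tool_cam" (4x4, takes a point from camera to tool coordinates, whose origin is the TCP and whose axes are the tool frame's). Camera axes: x right, y up, looking along -z (the intrinsics and any distortion apply to the point x, -y, -z); pixel columns grow to the right and rows downward; lengths in m; the calibration is good to about 2 mm. A picture is of the moment at which its call begins: read the wrist's pose just before it. There is no depth.
- bot.job_done(): hands the job in, once; it reports no verdict.
The state is a dict: "time": time; "joints": joint angles; "joint_velocities": joint speeds; "tau": joint torques, N m; "ee_pos": TCP position; "tool_rot": TCP orientation; "contact_force": force on the tool from outside, world axes, zero at the start; "wrist_torque": the same for the moment, N m; "width": finger opening in m.
Only numpy, scipy, OpenCV 4.12 (cv2) and the standard library are available. Lean on these libraries where they do the work, as an engineer would, in place of code of your own. Each camera call takes 0.05 s, during which the arm holds its last target.

## Task

Lift the metal cover cap off the port of the glass culture vessel and stand it gently, open end down, on the floor of the steel tray, clear of the rubber ring. Then grip the dip rod that was under it and draw it straight up by 60 mm, until the dark mark on its shaft has just come clear of the bush; do not force it sideways in its bore or pull it right out. Finish with the gripper still holding the rod there, and leave everything else on the bench where it is.

Things in the scene. Friction and masses are not known exactly. Their poses are not given: they have to be found in the camera images.
- reactor: culture vessel fixed to the bench: glass jar 128 mm across under a round steel head plate 170 mm across whose top is 142 mm above the bench. Origin at the centre of its underside, z up. The port stands on the plate 50 mm from the centre, towards the vessel's -x. The other fittings on the plate (low dark hub 40 mm across, small plugs and nuts) reach at most 164 mm above the bench; the hub's near side is 45 mm from the port's axis
- port (a point): centre of the top face of the port's guide bush (the mouth of the bore), 172 mm above the bench; axes as the vessel's. The bush is 30 mm across and stands on a shoulder 48 mm across whose top is 22 mm below this point; its bore is upright, 13.4 mm wide and 60 mm deep, open below into the jar
- cap: loose aluminium cover cap, a round cup upside down: 42 mm across, 77 mm tall, wall 3 mm, 90 g or so, open end down. It stands on the port's shoulder over the bush and the rod's head with 3 mm play round the bush. Origin at the centre of its open rim (the bottom), z up. It hides the rod's head, and must rise about 72 mm to clear it
- rod: loose steel dip rod, about 180 g, standing in the port's bore. Origin at the underside of its collar, which rests on the bush (so it coincides with port at the start), z up along the rod. Below: a shaft 12 mm across reaching 110 mm down (0.7 mm play each side in the bore), with a dark mark around it 54 to 60 mm below the origin. Above: collar 26 mm across and 6 mm thick, then a round upright grip 14 mm across from 6 to 48 mm above the origin. Let go, it slides back down
- tray: steel tray fixed to the bench, 200 mm (its x) by 130 mm (its y), rim 20 mm high, wall and floor 3 mm thick. Origin at the centre of its underside, z up. A rubber ring lies at its +x end; the -x half is free. It is on the left or on the right of the vessel
- carrier: square steel wire carrier 100 mm wide fixed to the bench, with a capped bottle in it, 128 mm tall in all; on the side of the vessel where the tray is not. Origin at the centre of its underside
- bottle: loose glass bottle with red screw cap, 60 mm across, 135 mm tall; origin at the centre of its underside; to be left alone
- vial: small loose glass jar with a white cap, 32 mm across, 65 mm tall, standing behind the culture vessel; origin at the centre of its underside; to be left alone
- beaker: loose open glass beaker, 68 mm across, 85 mm tall; origin at the centre of its underside; to be left alone
- spanner: loose steel spanner 150 mm long lying on the bench; its x axis runs along it; to be left alone
- plug: loose small steel blanking plug, 24 mm across, 28 mm tall; origin at the centre of its underside; to be left alone
- filter: loose white plastic disc filter, 40 mm across, 30 mm tall; origin at the centre of its underside; to be left alone
- gasket: black rubber ring, 36 mm across, 6 mm thick, lying in the tray's far part (towards the tray's +x end, 55 to 65 mm from the tray's centre); origin at the centre of its underside; to be left alone
Not all that is in view belongs to the job. What is shaped like the cap but blue or green is not meant. Several things look just like the tray: the one meant starts farthest to the robot's right.

How it is judged:
By the outcome, as a careful person would: the job done as asked, in the order asked, and still so for the second after the job is handed in, while the arm keeps its last pose, push and grip.
It also fails if it takes over 58 s, if anything falls off the work surface, if the arm or the gripper's body presses on something with over 40 N, if the wrist force passes 120 N, or if a joint passes its speed limit or range.

## Working session

There is one attempt and no reset: what is moved stays moved. The work goes in short steps, Python scripts to look and compute and a tool call to move; the robot and the scene stay as the last step left them, time stands still between calls to the robot, and variables do not carry over. Pictures are saved under pics/ and viewed, and the job is handed in when it is done.

Besides the shell and the picture viewer there is one more tool, called after "Call:" by a JSON object that holds its "api" and its "payload". send_rows: Moves the arm, as the interface text tells. Its arguments: {"type":"object","properties":{"commands":{"type":"array"}},"required":["commands"]}

```bash
mkdir -p pics; ls; python3 - <<'E'
from rig import bot
import cv2
s=bot.get_state();print(s, bot.pinch_z)
for n in ["scene","side","wrist"]:
    f=bot.grab_frame(n)
    cv2.imwrite(f"pics/{n}0.png",f["pixels"][:,:,::-1])
    print(n,{k:v for k,v in f.items() if k!="pixels"})
E
```

```text
pics
{'time': 0.0, 'joints': array([ 1.50557197e+00,  3.85564156e-01,  6.64305299e-03, -4.99993635e-04,
       -1.19398315e+00, -2.58578276e-01]), 'joint_velocities': array([ 1.55897780e-04, -6.67680642e-04, -1.67071068e-03, -1.75400279e-03,
       -2.15594208e-03,  4.98510400e-06]), 'tau': array([ 3.67905059e-04, -3.92288125e+01,  1.88397092e+01,  4.18604717e+00,
       -4.74438944e-03, -2.10595765e-06]), 'ee_pos': array([0.19865414, 0.59193236, 0.20682363]), 'tool_rot': array([-0.4132816 , -0.573496  , -0.41233966,  0.57469702]), 'contact_force': array([-0.201346  ,  0.22998188, -0.54099821]), 'wrist_torque': array([-0.00952223,  0.00914101, -0.00585145]), 'width': 0.0852060973884286} -0.0187
scene {'fx': 386.91418028815065, 'fy': 386.91418028815065, 'cx': 278.749945507291, 'cy': 210.35211185531514, 'T': array([[-0.0960095 , -0.62283726,  0.77643797,  1.17259393],
       [ 0.99520136, -0.04526997,  0.0867461 ,  0.07500853],
       [-0.01887938,  0.78104058,  0.62419483,  0.64912651],
       [ 0.        ,  0.        ,  0.        ,  1.        ]])}
side {'fx': 533.6842842861998, 'fy': 533.6842842861998, 'cx': 274.9047883110723, 'cy': 208.87461503427866, 'T': array([[ 0.93126651,  0.2114947 , -0.29666932,  0.11838209],
       [-0.3641877 ,  0.51692488, -0.77469735, -0.96981087],
       [-0.01048864,  0.82949301,  0.5584186 ,  0.84451551],
       [ 0.        ,  0.        ,  0.        ,  1.        ]])}
wrist {'fx': 372.32424924014623, 'fy': 372.32424924014623, 'cx': 281.81436038577095, 'cy': 210.70412783437595, 'T_tool_cam': array([[-6.27802558e-04,  3.03747029e-01, -9.52752512e-01,
        -1.66290774e-01],
       [ 7.97954168e-04,  9.52752548e-01,  3.03746514e-01,
         7.73966125e-02],
       [ 9.99999485e-01, -5.69559999e-04, -8.40516695e-04,
         7.67277076e-05],
       [ 0.00000000e+00,  0.00000000e+00,  0.00000000e+00,
         1.00000000e+00]])}
```

View pics/scene0.png

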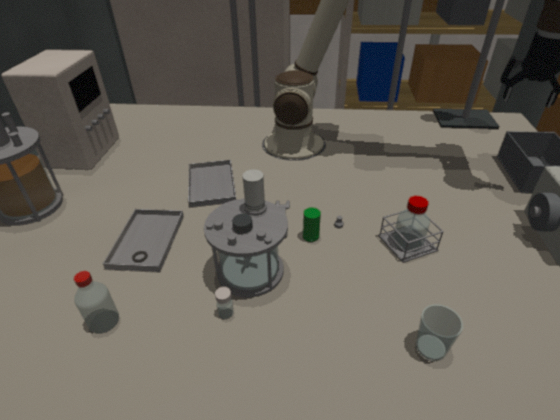

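View pics/side0.png

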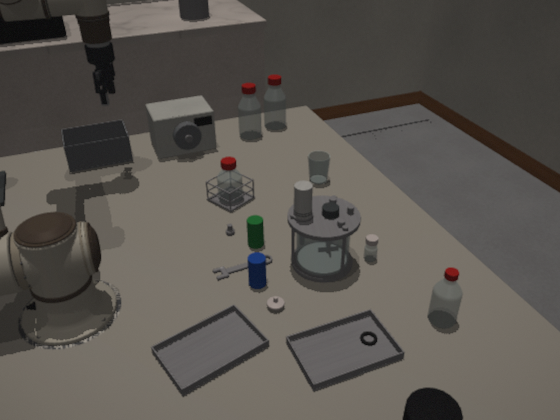

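View pics/wrist0.png

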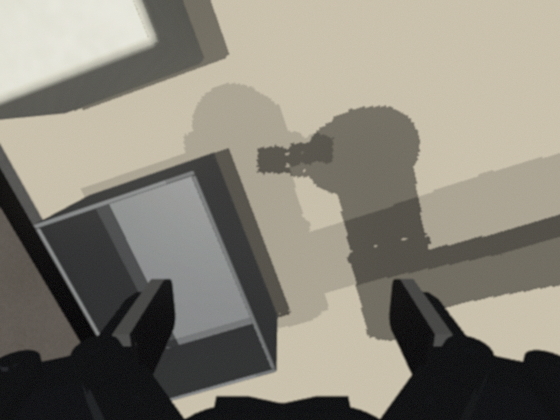

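The scene view looks back at the robot, so image left is the robot's right.

- **Trays:** one is at (145,240) with a ring in it, and an empty one is at (212,182). The first lies farther to the robot's right and holds the ring, so it is the one meant.
- **Caps:** silver is on the port at scene (254,188) and side (303,198). Green is at (312,225), and blue is at side (257,270). Silver on the port is the one meant.

I'll confirm this in enlarged crops.

```bash
cat > h.py <<'E'
import numpy as np, cv2
from rig import bot
def ray(f,u,v,T=None):
    T=f["T"] if T is None else T
    d=np.array([(u-f["cx"])/f["fx"],-(v-f["cy"])/f["fy"],-1.])
    return T[:3,3],T[:3,:3]@d
def plane(f,u,v,z,T=None):
    o,d=ray(f,u,v,T); return o+d*(z-o[2])/d[2]
def tri(*rs):
    A=np.zeros((3,3));b=np.zeros(3)
    for o,d in rs:
        d=d/np.linalg.norm(d);P=np.eye(3)-np.outer(d,d);A+=P;b+=P@o
    x=np.linalg.solve(A,b)
    res=[np.linalg.norm((np.eye(3)-np.outer(d,d)/(d@d))@(x-o)) for o,d in rs]
    return x,res
def proj(f,p,T=None):
    T=f["T"] if T is None else T
    q=T[:3,:3].T@(np.asarray(p)-T[:3,3]); return f["cx"]+f["fx"]*q[0]/-q[2], f["cy"]+f["fy"]*-q[1]/-q[2]
def R(q):
    w,x,y,z=q
    return np.array([[1-2*(y*y+z*z),2*(x*y-z*w),2*(x*z+y*w)],[2*(x*y+z*w),1-2*(x*x+z*z),2*(y*z-x*w)],[2*(x*z-y*w),2*(y*z+x*w),1-2*(x*x+y*y)]])
def wristT(f,s):
    T=np.eye(4);T[:3,:3]=R(s["tool_rot"]);T[:3,3]=s["ee_pos"];return T@f["T_tool_cam"]
E
python3 - <<'E'
import cv2,numpy as np
a=cv2.imread('pics/scene0.png');b=cv2.imread('pics/side0.png')
c=lambda im,x,y,w,h:cv2.resize(im[y:y+h,x:x+w],(400,int(400*h/w)),interpolation=cv2.INTER_CUBIC)
im=np.vstack([np.hstack([c(a,195,155,100,75),c(b,260,165,100,75)]),np.hstack([c(a,95,190,100,75),c(b,300,300,100,75)])])
im=np.clip(im*1.5,0,255).astype('uint8');cv2.imwrite('pics/crop1.png',im)
E
```

```text
(no output)
```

View pics/crop1.png

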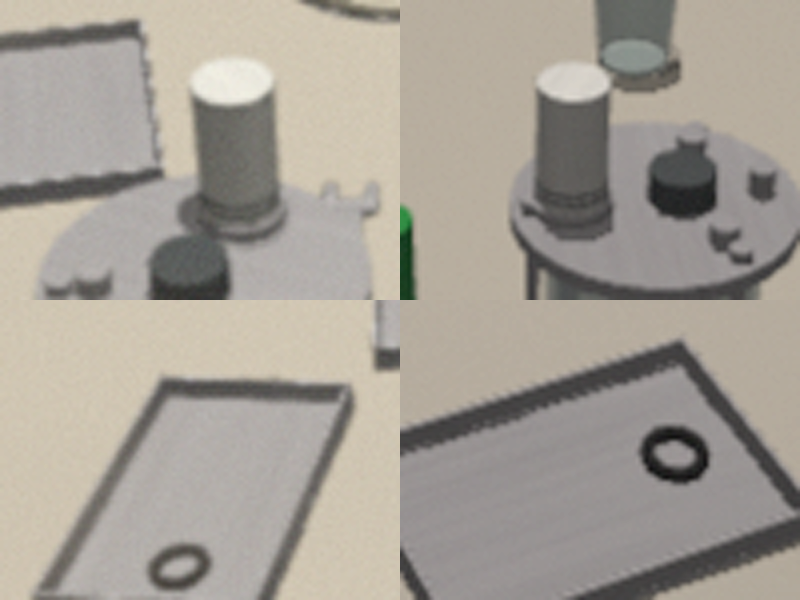

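```bash
python3 - <<'E'
import cv2,numpy as np
from h import *
a=cv2.imread('pics/scene0.png');b=cv2.imread('pics/side0.png')
im=np.hstack([cv2.resize(a[200:280,100:190],(360,320)),cv2.resize(b[300:390,280:410],(440,305))[:,:]][:1]+[cv2.copyMakeBorder(cv2.resize(b[300:390,280:410],(440,305)),0,15,0,0,cv2.BORDER_CONSTANT)])
cv2.imwrite('pics/crop2.png',np.clip(im*1.5,0,255).astype('uint8'))
f=bot.grab_frame("scene");g=bot.grab_frame("side")
print(tri(ray(f,253,175.5),ray(g,303.2,185.5)))
print(plane(f,253,175.5,.227),plane(g,303.2,185.5,.227))
print("gasket",plane(f,140,256.7,.008),plane(g,368.7,338.5,.008))
# hub top z .164 : scene crop (190,255)->  side (683,170)
print("hub",plane(f,195+190/4,155+252/4,.163),plane(g,260+283/4,165+168/4,.163))
E
```

```text
(array([ 0.53954048, -0.04599713,  0.22485552]), [np.float64(0.0009078848267379937), np.float64(0.0009078848267378438)])
[ 0.54148583 -0.04496907  0.227     ] [ 0.53818511 -0.05055221  0.227     ]
gasket [ 0.57076971 -0.32014421  0.008     ] [ 0.5675011  -0.32723135  0.008     ]
hub [ 0.59709617 -0.06148     0.163     ] [ 0.60185776 -0.06569363  0.163     ]
```

View pics/crop2.png

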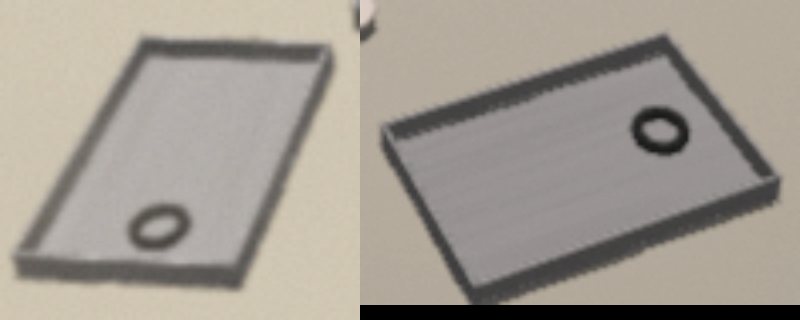

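```bash
python3 - <<'E'
from h import *
f=bot.grab_frame("scene");g=bot.grab_frame("side")
P=[plane(f,100+x/4,200+y/4,.02) for x,y in [(143,40),(330,48),(240,270),(18,257)]]
Q=[plane(g,280+x/3.385,300+y/3.385,.02) for x,y in [(473-360,290),(25,130),(305,38),(418,180)]]
for p,q in zip(P,Q): print(p.round(4),q.round(4))
for X in (P,Q):
    print(np.mean(X,0), np.linalg.norm(X[1]-X[0]),np.linalg.norm(X[2]-X[1]), np.degrees(np.arctan2(*(X[2]-X[1])[[1,0]])))
s=bot.get_state();print(R(s["tool_rot"]).round(4),s["time"])
E
```

```text
[ 0.4159 -0.3889  0.02  ] [ 0.4088 -0.3992  0.02  ]
[ 0.4151 -0.2625  0.02  ] [ 0.4082 -0.2747  0.02  ]
[ 0.611  -0.2555  0.02  ] [ 0.6023 -0.27    0.02  ]
[ 0.6112 -0.384   0.02  ] [ 0.6054 -0.3953  0.02  ]
[ 0.5133162  -0.32274014  0.02      ] 0.12640979461613994 0.19603638659986372 2.0386790997611275
[ 0.50618655 -0.33476799  0.02      ] 0.12446586162131694 0.19420262803911958 1.3938153300293028
[[-1.000e-04  9.480e-01 -3.182e-01]
 [-5.000e-04 -3.182e-01 -9.480e-01]
 [-1.000e+00  0.000e+00  5.000e-04]] 0.35
```

```bash
cat >> h.py <<'E'
def shift(x,y,z):
    s=bot.get_state(); return (R(s["tool_rot"]).T@(np.array([x,y,z])-s["ee_pos"])*100).round(2)
E
python3 -c "
from h import *
print(shift(.54,-.048,.32))"
```

```text
[-11.21  52.73  49.86]
```

Call:
{"api": "send_rows", "payload": {"commands": [{"x": -6, "y": 0, "z": 0}, {"x": -11.2, "y": 10, "z": 9.4}, {"x": -11.2, "y": 15, "z": 14, "wx": -5}, {"x": -11.2, "y": 19, "z": 18, "wx": -10}, {"x": -11.2, "y": 52.7, "z": 49.9, "wx": -18.5}, {"x": -11.2, "y": 52.7, "z": 49.9, "wx": -18.5}, {"x": -11.2, "y": 52.7, "z": 49.9, "wx": -18.5}, {"x": -11.2, "y": 52.7, "z": 49.9, "wx": -18.5}, {"x": -11.2, "y": 52.7, "z": 49.9, "wx": -18.5}, {"x": -11.2, "y": 52.7, "z": 49.9, "wx": -18.5}, {"x": -11.2, "y": 52.7, "z": 49.9, "wx": -18.5}, {"x": -11.2, "y": 52.7, "z": 49.9, "wx": -18.5}]}}

```text
invalid input
```

Call:
{"api": "send_rows", "payload": {"commands": [{"x": -6, "y": 0, "z": 0, "wx": 0, "wy": 0, "wz": 0, "fingers": 8.5}, {"x": -11.2, "y": 10, "z": 9.4, "wx": 0, "wy": 0, "wz": 0, "fingers": 8.5}, {"x": -11.2, "y": 52.7, "z": 49.9, "wx": -18.5, "wy": 0, "wz": 0, "fingers": 8.5}, {"x": -11.2, "y": 52.7, "z": 49.9, "wx": -18.5, "wy": 0, "wz": 0, "fingers": 8.5}, {"x": -11.2, "y": 52.7, "z": 49.9, "wx": -18.5, "wy": 0, "wz": 0, "fingers": 8.5}, {"x": -11.2, "y": 52.7, "z": 49.9, "wx": -18.5, "wy": 0, "wz": 0, "fingers": 8.5}, {"x": -11.2, "y": 52.7, "z": 49.9, "wx": -18.5, "wy": 0, "wz": 0, "fingers": 8.5}, {"x": -11.2, "y": 52.7, "z": 49.9, "wx": -18.5, "wy": 0, "wz": 0, "fingers": 8.5}, {"x": -11.2, "y": 52.7, "z": 49.9, "wx": -18.5, "wy": 0, "wz": 0, "fingers": 8.5}, {"x": -11.2, "y": 52.7, "z": 49.9, "wx": -18.5, "wy": 0, "wz": 0, "fingers": 8.5}, {"x": -11.2, "y": 52.7, "z": 49.9, "wx": -18.5, "wy": 0, "wz": 0, "fingers": 8.5}, {"x": -11.2, "y": 52.7, "z": 49.9, "wx": -18.5, "wy": 0, "wz": 0, "fingers": 8.5}]}}

```text
time: 1.85
ee_pos: [0.5201, -0.0124, 0.3184]
tool_rot: [0.5, 0.5, 0.5, -0.5]
contact_force: [0.6, 2.1, 0.1]
width: 0.0851
```

```bash
python3 -c "
from h import *
s=bot.get_state();print(s['joints'].round(3),s['ee_pos'],R(s['tool_rot']).round(3))
print(shift(.54,-.048,.32))"
```

```text
[ 0.289  0.143 -0.048  0.    -1.379  1.281] [ 0.52011788 -0.01235979  0.3184221 ] [[ 0.001  1.    -0.001]
 [-0.    -0.001 -1.   ]
 [-1.     0.001  0.   ]]
[-0.16  1.99  3.56]
```

Call:
{"api": "send_rows", "payload": {"commands": [{"x": 0, "y": 2, "z": 3.6, "wx": 0, "wy": 0, "wz": 0, "fingers": 8.5}, {"x": 0, "y": 2, "z": 3.6, "wx": 0, "wy": 0, "wz": 0, "fingers": 8.5}]}}

```text
time: 2.1
ee_pos: [0.5408, -0.0508, 0.3176]
tool_rot: [-0.499, -0.501, -0.499, 0.502]
contact_force: [0.2, 0.3, -0.7]
width: 0.0853
```

```bash
python3 -c "
from h import *
s=bot.get_state();f=bot.grab_frame('wrist');T=wristT(f,s)
print(s['ee_pos'],s['joint_velocities'].round(3),R(s['tool_rot']).round(3))
np.save('T1.npy',T);cv2.imwrite('pics/w1.png',f['pixels'][:,:,::-1])
print(proj(f,[.54,-.047,.227],T))"
```

```text
[ 0.54077137 -0.05079761  0.3175614 ] [ 0.056 -0.031 -0.027 -0.013 -0.003 -0.019] [[-0.001  1.    -0.005]
 [-0.    -0.005 -1.   ]
 [-1.    -0.001  0.   ]]
(np.float64(276.2491241456232), np.float64(205.6670336525775))
```

View pics/w1.png

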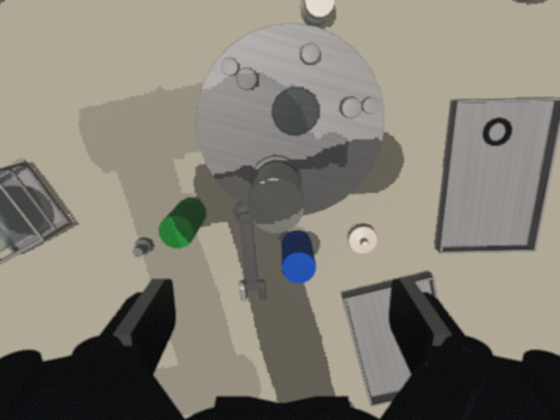

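The wrist view shows the cap's top near (275,207), the hub at (296,111), and the tray with the ring at (500,175).

```bash
python3 -c "
from h import *
im=cv2.imread('pics/w1.png');a=cv2.resize(im[140:250,225:335],(500,500),interpolation=cv2.INTER_CUBIC);b=cv2.resize(im[85:265,425:560],(300,400))
o=np.zeros((500,800,3),'uint8');o[:,:500]=np.clip(a*2.,0,255);o[:400,500:]=np.clip(b*1.3,0,255)
cv2.imwrite('pics/crop3.png',o)"
```

```text
(no output)
```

View pics/crop3.png

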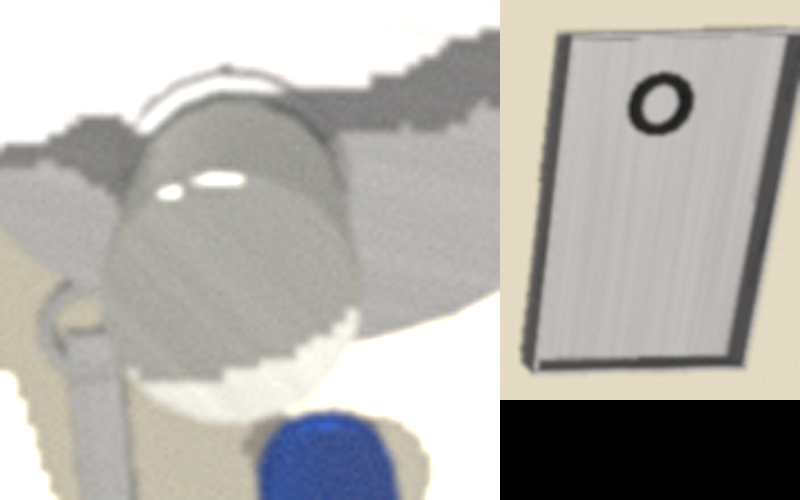

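```bash
python3 -c "
from h import *
f=bot.grab_frame('wrist');T=np.load('T1.npy')
for n,u,v,z in [('cap',276.3,205.6,.227),('TL',451.1,100.8,.02),('BL',438.5,251.5,.02),('BR',534,249,.02),('gasket',425+161/2.222,85+103/2.222,.008)]: print(n,plane(f,u,v,z,T))
print(shift(.54,-.047,.183))
"
```

```text
cap [ 0.54005033 -0.04703714  0.227     ]
TL [ 0.60693499 -0.25397162  0.02      ]
BL [ 0.41085374 -0.26311391  0.02      ]
BR [ 0.41386719 -0.39197641  0.02      ]
gasket [ 0.56950269 -0.3224466   0.008     ]
[ 1.351e+01  1.000e-02 -1.700e-01]
```

Call:
{"api": "send_rows", "payload": {"commands": [{"x": 4, "y": 0, "z": -0.2, "wx": 0, "wy": 0, "wz": 0, "fingers": 8.5}, {"x": 8, "y": 0, "z": -0.2, "wx": 0, "wy": 0, "wz": 0, "fingers": 8.5}, {"x": 11, "y": 0, "z": -0.2, "wx": 0, "wy": 0, "wz": 0, "fingers": 8.5}, {"x": 13.4, "y": 0, "z": -0.2, "wx": 0, "wy": 0, "wz": 0, "fingers": 8.5}, {"x": 13.4, "y": 0, "z": -0.2, "wx": 0, "wy": 0, "wz": 0, "fingers": 8.5}]}}

```text
time: 2.82
ee_pos: [0.5384, -0.0457, 0.1828]
tool_rot: [-0.499, -0.499, -0.501, 0.501]
contact_force: [-0.0, -0.7, 0.7]
width: 0.085
```

```bash
python3 -c "
from h import *
s=bot.get_state();f=bot.grab_frame('wrist');g=bot.grab_frame('side')
print(s['ee_pos'],s['contact_force'],R(s['tool_rot']).round(3))
o=np.hstack([cv2.resize(f['pixels'],(400,300)),cv2.resize(g['pixels'][120:270,220:420],(400,300))])
cv2.imwrite('pics/w2.png',o[:,:,::-1])
print(shift(.54,-.047,.183))"
```

```text
[ 0.53836524 -0.04565118  0.18282857] [-0.024378   -0.74727138  0.68807976] [[-0.004  1.    -0.   ]
 [-0.    -0.    -1.   ]
 [-1.    -0.004  0.   ]]
[ 0.23 -0.04  0.11]
```

View pics/w2.png

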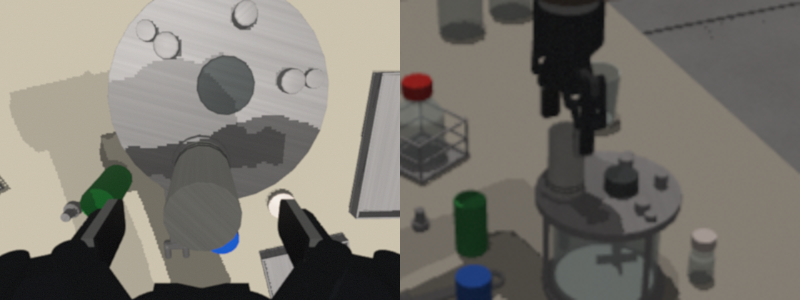

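```bash
python3 -c "
from h import *
for i in range(3):
  s=bot.get_state();f=bot.grab_frame('wrist');T=wristT(f,s)
  print(s['ee_pos'],shift(.54,-.047,.183),np.array(proj(f,[.54,-.047,.227],T)),plane(f,203*1.4,213*1.4,.227,T))"
```

```text
[ 0.54039457 -0.04589164  0.18532953] [ 0.27 -0.08  0.1 ] [284.5139932  305.27882468] [ 0.5430676  -0.04687205  0.227     ]
[ 0.54074539 -0.04600752  0.18573983] [ 0.28 -0.08  0.09] [284.17246354 305.39601963] [ 0.54312695 -0.04700394  0.227     ]
[ 0.54077371 -0.04612306  0.18578043] [ 0.27 -0.07  0.08] [283.84545757 305.37937498] [ 0.54312016 -0.04713044  0.227     ]
```

Well centred. Close on the cap with small growing lift afterwards.

Call:
{"api": "send_rows", "payload": {"commands": [{"x": 0.2, "y": 0.05, "z": 0.1, "wx": 0, "wy": 0, "wz": 0, "fingers": 3.5}, {"x": 0.2, "y": 0.05, "z": 0.1, "wx": 0, "wy": 0, "wz": 0, "fingers": 3.5}, {"x": 0.2, "y": 0.05, "z": 0.1, "wx": 0, "wy": 0, "wz": 0, "fingers": 3.5}, {"x": 0.2, "y": 0.05, "z": 0.1, "wx": 0, "wy": 0, "wz": 0, "fingers": 3.5}, {"x": 0.2, "y": 0.05, "z": 0.1, "wx": 0, "wy": 0, "wz": 0, "fingers": 3.5}, {"x": 0.2, "y": 0.05, "z": 0.1, "wx": 0, "wy": 0, "wz": 0, "fingers": 3.5}, {"x": 0.2, "y": 0.05, "z": 0.1, "wx": 0, "wy": 0, "wz": 0, "fingers": 3.5}, {"x": 0.2, "y": 0.05, "z": 0.1, "wx": 0, "wy": 0, "wz": 0, "fingers": 3.5}]}}

```text
time: 4.08
ee_pos: [0.5417, -0.0472, 0.1843]
tool_rot: [0.501, 0.501, 0.499, -0.499]
contact_force: [0.2, 0.8, 4.9]
width: 0.0404
```

Call:
{"api": "send_rows", "payload": {"commands": [{"x": -1, "y": 0, "z": 0, "wx": 0, "wy": 0, "wz": 0, "fingers": 3.5}, {"x": -2.5, "y": 0, "z": 0, "wx": 0, "wy": 0, "wz": 0, "fingers": 3.5}, {"x": -4.5, "y": 0, "z": 0, "wx": 0, "wy": 0, "wz": 0, "fingers": 3.5}, {"x": -7, "y": 0, "z": 0, "wx": 0, "wy": 0, "wz": 0, "fingers": 3.5}, {"x": -9.5, "y": 0, "z": 0, "wx": 0, "wy": 0, "wz": 0, "fingers": 3.5}, {"x": -11, "y": 0, "z": 0, "wx": 0, "wy": 0, "wz": 0, "fingers": 3.5}, {"x": -11, "y": 0, "z": 0, "wx": 0, "wy": 0, "wz": 0, "fingers": 3.5}]}}

```text
time: 4.95
ee_pos: [0.5416, -0.0472, 0.2954]
tool_rot: [0.501, 0.502, 0.498, -0.498]
contact_force: [0.4, -0.3, -0.8]
width: 0.0402
```

```bash
python3 -c "
from h import *
s=bot.get_state();f=bot.grab_frame('scene');g=bot.grab_frame('side')
print(s['ee_pos'],s['contact_force'],s['width'],R(s['tool_rot']).round(3))
o=np.hstack([cv2.resize(f['pixels'][100:280,150:390],(400,300)),cv2.resize(g['pixels'][120:270,220:420],(400,300))])
cv2.imwrite('pics/w3.png',o[:,:,::-1])
print(shift(.46,-.328,.29),shift(.46,-.328,.0403))"
```

```text
[ 0.54155554 -0.0472146   0.29538411] [ 0.44769705 -0.32779527 -0.80929161] 0.04022846576049099 [[ 0.007  1.    -0.001]
 [ 0.001 -0.001 -1.   ]
 [-1.     0.007 -0.001]]
[ 0.3  -8.03 28.09] [25.27 -8.1  28.1 ]
```

View pics/w3.png

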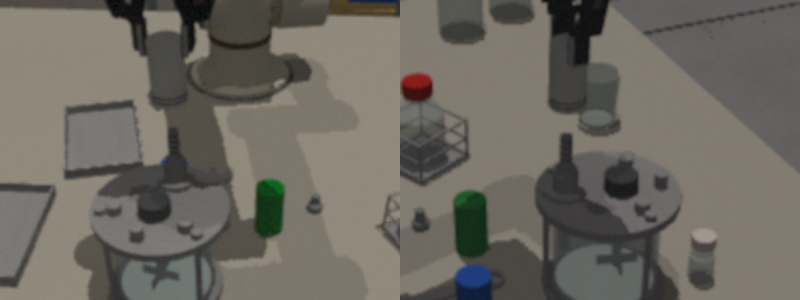

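Call:
{"api": "send_rows", "payload": {"commands": [{"x": 0, "y": -1, "z": 3, "wx": 0, "wy": 0, "wz": 0, "fingers": 3.5}, {"x": 0, "y": -2.5, "z": 8, "wx": 0, "wy": 0, "wz": 0, "fingers": 3.5}, {"x": 0, "y": -4, "z": 13.5, "wx": 0, "wy": 0, "wz": 0, "fingers": 3.5}, {"x": 0, "y": -5.5, "z": 19, "wx": 0, "wy": 0, "wz": 0, "fingers": 3.5}, {"x": 0, "y": -7, "z": 24, "wx": 0, "wy": 0, "wz": 0, "fingers": 3.5}, {"x": 0, "y": -8, "z": 27.5, "wx": 0, "wy": 0, "wz": 0, "fingers": 3.5}, {"x": 0, "y": -8.1, "z": 28.1, "wx": 0, "wy": 0, "wz": 0, "fingers": 3.5}, {"x": 0, "y": -8.1, "z": 28.1, "wx": 0, "wy": 0, "wz": 0, "fingers": 3.5}]}}

```text
time: 6.05
ee_pos: [0.459, -0.3279, 0.2918]
tool_rot: [0.499, 0.501, 0.5, -0.5]
contact_force: [0.6, 0.5, -1.7]
width: 0.0401
```

```bash
python3 -c "
from h import *
s=bot.get_state();f=bot.grab_frame('wrist');T=wristT(f,s);np.save('T2.npy',T)
print(s['ee_pos'],s['contact_force'],s['width'],R(s['tool_rot']).round(3))
cv2.imwrite('pics/w4.png',f['pixels'][:,:,::-1])
print(shift(.46,-.328,.0403))"
```

```text
[ 0.45898852 -0.3278685   0.29184717] [ 0.59786971  0.50763649 -1.6551324 ] 0.04009927463705711 [[ 0.001  1.    -0.002]
 [ 0.002 -0.002 -1.   ]
 [-1.     0.001 -0.002]]
[25.19  0.04  0.1 ]
```

View pics/w4.png

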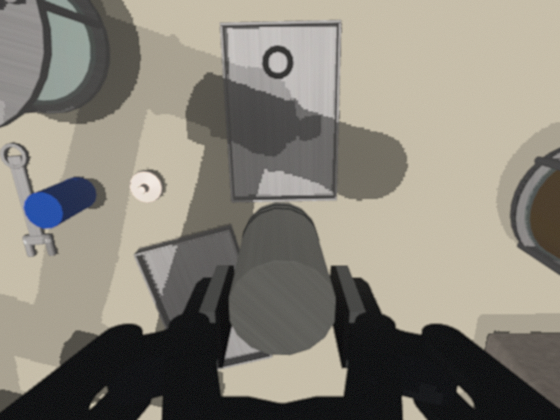

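```bash
python3 -c "
from h import *
f=bot.grab_frame('wrist');T=np.load('T2.npy')
X=[plane(f,u,v,.02,T) for u,v in [(222,25),(340,22),(335,197),(232,199)]]
print(np.round(X,4),np.mean(X,0)); print(plane(f,277,61,.008,T)); print(shift(.458,-.328,.0385))
"
```

```text
[[ 0.6046 -0.2641  0.02  ]
 [ 0.6074 -0.3897  0.02  ]
 [ 0.4143 -0.3926  0.02  ]
 [ 0.4119 -0.2667  0.02  ]] [ 0.50955172 -0.3282777   0.02      ]
[ 0.56974495 -0.32239061  0.008     ]
[25.4  -0.2   0.12]
```

Call:
{"api": "send_rows", "payload": {"commands": [{"x": 3, "y": 0, "z": 0.1, "wx": 0, "wy": 0, "wz": 0, "fingers": 3.5}, {"x": 8, "y": 0, "z": 0.1, "wx": 0, "wy": 0, "wz": 0, "fingers": 3.5}, {"x": 13, "y": 0, "z": 0.1, "wx": 0, "wy": 0, "wz": 0, "fingers": 3.5}, {"x": 18, "y": 0, "z": 0.1, "wx": 0, "wy": 0, "wz": 0, "fingers": 3.5}, {"x": 21.5, "y": 0, "z": 0.1, "wx": 0, "wy": 0, "wz": 0, "fingers": 3.5}, {"x": 23.5, "y": 0, "z": 0.1, "wx": 0, "wy": 0, "wz": 0, "fingers": 3.5}, {"x": 24, "y": 0, "z": 0.1, "wx": 0, "wy": 0, "wz": 0, "fingers": 3.5}, {"x": 24, "y": 0, "z": 0.1, "wx": 0, "wy": 0, "wz": 0, "fingers": 3.5}]}}

```text
time: 7.15
ee_pos: [0.4607, -0.3274, 0.053]
tool_rot: [0.501, 0.5, 0.5, -0.499]
contact_force: [0.4, -0.1, -1.4]
width: 0.0398
```

```bash
python3 -c "
from h import *
s=bot.get_state();f=bot.grab_frame('scene');g=bot.grab_frame('side')
print(s['ee_pos'],s['contact_force'],s['width'],R(s['tool_rot']).round(4))
o=np.hstack([cv2.resize(f['pixels'][160:280,70:230],(400,300)),cv2.resize(g['pixels'][255:405,250:450],(400,300))])
cv2.imwrite('pics/w5.png',o[:,:,::-1])
print(shift(.46,-.328,.0375))"
```

```text
[ 0.46069577 -0.32744546  0.05301771] [ 0.40673768 -0.09996755 -1.40336803] 0.039818530493233965 [[ 2.5e-03  1.0e+00  1.4e-03]
 [ 7.0e-04  1.4e-03 -1.0e+00]
 [-1.0e+00  2.5e-03 -7.0e-04]]
[ 1.63 -0.11  0.01]
```

View pics/w5.png

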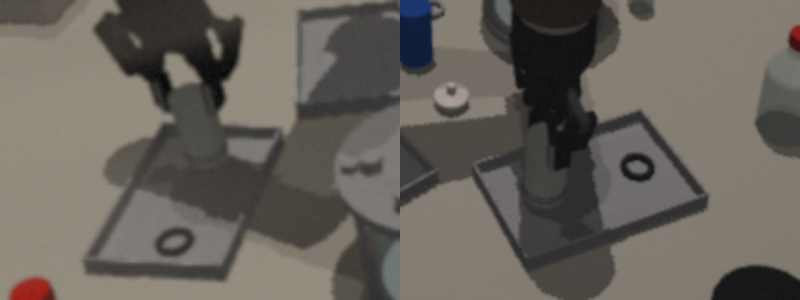

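Call:
{"api": "send_rows", "payload": {"commands": [{"x": 0.5, "y": 0, "z": 0, "wx": 0, "wy": 0, "wz": 0, "fingers": 3.5}, {"x": 0.9, "y": 0, "z": 0, "wx": 0, "wy": 0, "wz": 0, "fingers": 3.5}, {"x": 1.2, "y": 0, "z": 0, "wx": 0, "wy": 0, "wz": 0, "fingers": 3.5}, {"x": 1.2, "y": 0, "z": 0, "wx": 0, "wy": 0, "wz": 0, "fingers": 3.5}]}}

```text
time: 7.75
ee_pos: [0.4608, -0.3279, 0.0414]
tool_rot: [0.501, 0.501, 0.499, -0.499]
contact_force: [-0.0, -0.4, -1.0]
width: 0.04
```

```bash
python3 -c "
from h import *
s=bot.get_state();print(s['ee_pos'],s['contact_force'],s['width'])"
```

```text
[ 0.46079774 -0.32785121  0.04141605] [-0.03071949 -0.37253637 -1.00426848] 0.04002150571744085
```

Call:
{"api": "send_rows", "payload": {"commands": [{"x": 0.1, "y": 0, "z": 0, "wx": 0, "wy": 0, "wz": 0, "fingers": 3.5}, {"x": 0.2, "y": 0, "z": 0, "wx": 0, "wy": 0, "wz": 0, "fingers": 3.5}, {"x": 0.2, "y": 0, "z": 0, "wx": 0, "wy": 0, "wz": 0, "fingers": 3.5}]}}

```text
time: 8.12
ee_pos: [0.4607, -0.3279, 0.0393]
tool_rot: [0.501, 0.501, 0.499, -0.499]
contact_force: [-0.5, 0.0, -1.4]
width: 0.0398
```

Call:
{"api": "send_rows", "payload": {"commands": [{"x": 0.1, "y": 0, "z": 0, "wx": 0, "wy": 0, "wz": 0, "fingers": 3.5}, {"x": 0.1, "y": 0, "z": 0, "wx": 0, "wy": 0, "wz": 0, "fingers": 3.5}]}}

```text
time: 8.38
ee_pos: [0.4607, -0.3278, 0.0382]
tool_rot: [0.501, 0.501, 0.5, -0.499]
contact_force: [0.3, 0.5, -0.5]
width: 0.0405
```

Call:
{"api": "send_rows", "payload": {"commands": [{"x": 0.1, "y": 0, "z": 0, "wx": 0, "wy": 0, "wz": 0, "fingers": 3.5}, {"x": 0.1, "y": 0, "z": 0, "wx": 0, "wy": 0, "wz": 0, "fingers": 3.5}]}}

```text
time: 8.62
ee_pos: [0.4608, -0.3279, 0.0374]
tool_rot: [0.501, 0.501, 0.499, -0.499]
contact_force: [-0.5, -1.1, 0.8]
width: 0.04
```

Call:
{"api": "send_rows", "payload": {"commands": [{"x": 0.1, "y": 0, "z": 0, "wx": 0, "wy": 0, "wz": 0, "fingers": 3.5}, {"x": 0.1, "y": 0, "z": 0, "wx": 0, "wy": 0, "wz": 0, "fingers": 3.5}]}}

```text
time: 8.88
ee_pos: [0.4611, -0.3279, 0.0373]
tool_rot: [0.501, 0.501, 0.499, -0.499]
contact_force: [0.3, 2.4, 4.9]
width: 0.0401
```

Contact at the expected height (about 5 N). Release gently.

Call:
{"api": "send_rows", "payload": {"commands": [{"x": 0, "y": 0, "z": 0, "wx": 0, "wy": 0, "wz": 0, "fingers": 4.6}, {"x": 0, "y": 0, "z": 0, "wx": 0, "wy": 0, "wz": 0, "fingers": 5.2}, {"x": 0, "y": 0, "z": 0, "wx": 0, "wy": 0, "wz": 0, "fingers": 6.5}, {"x": 0, "y": 0, "z": 0, "wx": 0, "wy": 0, "wz": 0, "fingers": 8.0}, {"x": 0, "y": 0, "z": 0, "wx": 0, "wy": 0, "wz": 0, "fingers": 8.0}, {"x": 0, "y": 0, "z": 0, "wx": 0, "wy": 0, "wz": 0, "fingers": 8.0}]}}

```text
time: 9.62
ee_pos: [0.4611, -0.3279, 0.0373]
tool_rot: [0.501, 0.501, 0.499, -0.499]
contact_force: [0.7, -0.5, -0.2]
width: 0.0802
```

```bash
python3 -c "
from h import *
s=bot.get_state();f=bot.grab_frame('wrist');T=wristT(f,s)
print(s['ee_pos'],s['contact_force'],s['width'],R(s['tool_rot']).round(4))
cv2.imwrite('pics/w6.png',f['pixels'][:,:,::-1])
print(proj(f,[.46,-.328,.08],T))"
```

```text
[ 0.46108434 -0.32788831  0.03727312] [ 0.71105423 -0.54349413 -0.24756511] 0.08018341246680656 [[ 0.0038  1.      0.0011]
 [ 0.      0.0011 -1.    ]
 [-1.      0.0038 -0.    ]]
(np.float64(281.8798835243459), np.float64(308.18921541591726))
```

View pics/w6.png

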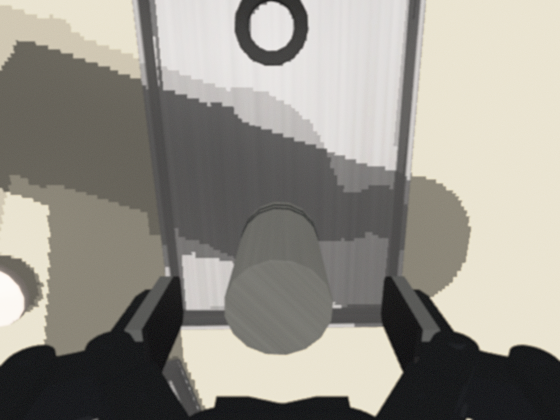

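Cap stands upright at (278,307), with the ring well away at (271,25). Retreat up and go back over the port.

Call:
{"api": "send_rows", "payload": {"commands": [{"x": -2, "y": 0, "z": 0, "wx": 0, "wy": 0, "wz": 0, "fingers": 8.0}, {"x": -6, "y": 0, "z": 0, "wx": 0, "wy": 0, "wz": 0, "fingers": 8.5}, {"x": -11, "y": 0, "z": 0, "wx": 0, "wy": 0, "wz": 0, "fingers": 8.5}, {"x": -16, "y": 0, "z": 0, "wx": 0, "wy": 0, "wz": 0, "fingers": 8.5}, {"x": -22, "y": 0, "z": 0, "wx": 0, "wy": 0, "wz": 0, "fingers": 8.5}, {"x": -27, "y": 0.5, "z": -3, "wx": 0, "wy": 0, "wz": 0, "fingers": 8.5}, {"x": -27, "y": 2, "z": -8, "wx": 0, "wy": 0, "wz": 0, "fingers": 8.5}, {"x": -27, "y": 4, "z": -14, "wx": 0, "wy": 0, "wz": 0, "fingers": 8.5}, {"x": -27, "y": 6, "z": -20, "wx": 0, "wy": 0, "wz": 0, "fingers": 8.5}, {"x": -27, "y": 7.5, "z": -25.5, "wx": 0, "wy": 0, "wz": 0, "fingers": 8.5}, {"x": -27, "y": 8, "z": -28.1, "wx": 0, "wy": 0, "wz": 0, "fingers": 8.5}, {"x": -27, "y": 8, "z": -28.1, "wx": 0, "wy": 0, "wz": 0, "fingers": 8.5}]}}

```text
time: 11.18
ee_pos: [0.5399, -0.0451, 0.3074]
tool_rot: [0.502, 0.5, 0.5, -0.498]
contact_force: [0.3, 0.3, 0.2]
width: 0.0849
```

```bash
python3 -c "
from h import *
s=bot.get_state();f=bot.grab_frame('wrist');T=wristT(f,s);np.save('T3.npy',T)
print(s['ee_pos'],s['contact_force'],s['width'],R(s['tool_rot']).round(4),s['joint_velocities'].round(3))
print(proj(f,[.54,-.047,.22],T),proj(f,[.54,-.047,.178],T))
im=f['pixels'][:,:,::-1];cv2.imwrite('pics/w7.png',im)
cv2.imwrite('pics/w7c.png',np.clip(cv2.resize(im[140:260,210:350],(700,600),interpolation=cv2.INTER_CUBIC)*2.,0,255).astype('uint8'))
f=bot.grab_frame('scene')['pixels'][:,:,::-1];g=bot.grab_frame('side')['pixels'][:,:,::-1]
cv2.imwrite('pics/w7s.png',np.hstack([cv2.resize(f[160:280,70:230],(400,300)),cv2.resize(g[255:405,250:450],(400,300))]))"
```

```text
[ 0.5398509  -0.04510277  0.30735978] [0.25439818 0.28505479 0.22237536] 0.08487191566856801 [[ 3.4e-03  1.0e+00  4.3e-03]
 [ 1.0e-04  4.3e-03 -1.0e+00]
 [-1.0e+00  3.4e-03 -1.0e-04]] [-0.045 -0.006 -0.005  0.008 -0.005  0.013]
(np.float64(284.2562214947868), np.float64(206.1902295660437)) (np.float64(283.90723903971445), np.float64(191.3784606446322))
```

View pics/w7c.png

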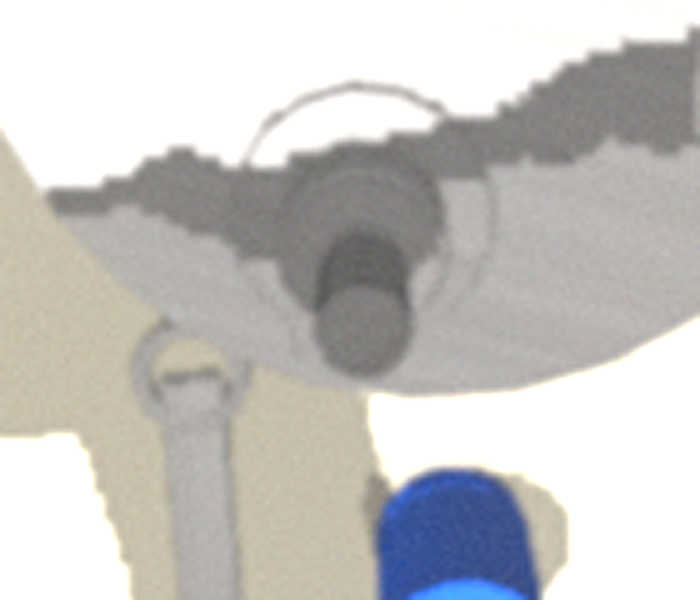

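View pics/w7s.png

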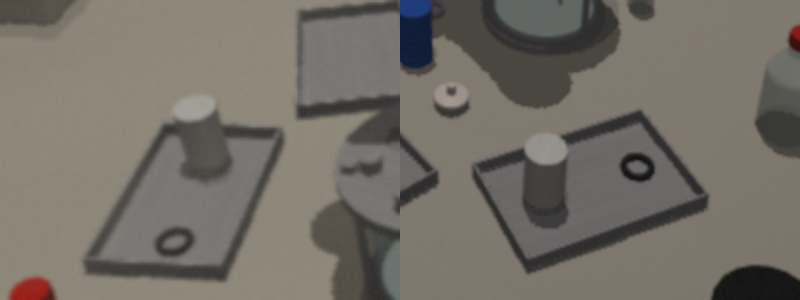

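The cap stands open end down in the tray. The rod's top is at wrist pixel (282.6,206.2).

```bash
python3 -c "
from h import *
f=bot.grab_frame('wrist');T=np.load('T3.npy');p=plane(f,282.6,206.2,.22,T);print(p)
s=bot.get_state();T=wristT(f,s);print(s['ee_pos'],R(s['tool_rot']).round(4))
for i in range(2): print(shift(p[0],p[1],.183))
"
```

```text
[ 0.53998686 -0.04582025  0.22      ]
[ 0.53946968 -0.04774255  0.30764972] [[ 3.8e-03  1.0e+00 -2.0e-04]
 [-1.0e-04 -2.0e-04 -1.0e+00]
 [-1.0e+00  3.8e-03  1.0e-04]]
[12.47  0.   -0.19]
[12.47  0.   -0.19]
```

```bash
python3 -c "
from h import *
s=bot.get_state();f=bot.grab_frame('wrist');T=wristT(f,s)
im=f['pixels'][:,:,::-1]
print(proj(f,[.54,-.047,.22],T))
cv2.imwrite('pics/w8c.png',np.clip(cv2.resize(im[140:260,210:350],(700,600),interpolation=cv2.INTER_CUBIC)*2.,0,255).astype('uint8'));np.save('T4.npy',T)"
```

```text
(np.float64(280.5268159674309), np.float64(205.59737446331584))
```

View pics/w8c.png

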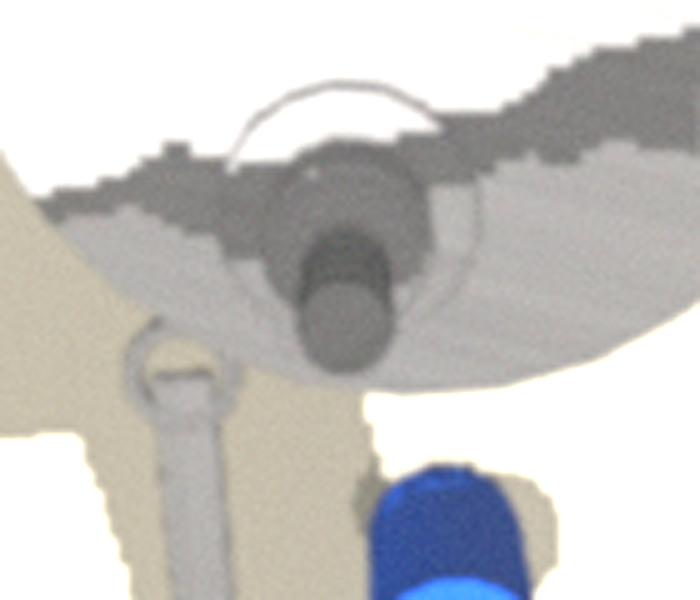

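```bash
python3 -c "
from h import *
f=bot.grab_frame('wrist');T=np.load('T4.npy');print(plane(f,279.2,205.6,.22,T))
s=bot.get_state();print(s['ee_pos'],R(s['tool_rot']).round(4))
print(shift(.540,-.0462,.184))
"
```

```text
[ 0.53999766 -0.04605425  0.22      ]
[ 0.53952422 -0.04785488  0.30768952] [[ 4.e-03  1.e+00 -6.e-04]
 [-0.e+00 -6.e-04 -1.e+00]
 [-1.e+00  4.e-03  0.e+00]]
[12.37 -0.   -0.17]
```

Call:
{"api": "send_rows", "payload": {"commands": [{"x": 4, "y": 0, "z": -0.17, "wx": 0, "wy": 0, "wz": -0.2, "fingers": 8.5}, {"x": 8, "y": 0, "z": -0.17, "wx": 0, "wy": 0, "wz": -0.2, "fingers": 8.5}, {"x": 11, "y": 0, "z": -0.17, "wx": 0, "wy": 0, "wz": -0.2, "fingers": 6}, {"x": 12.3, "y": 0, "z": -0.17, "wx": 0, "wy": 0, "wz": -0.2, "fingers": 5}, {"x": 12.3, "y": 0, "z": -0.17, "wx": 0, "wy": 0, "wz": -0.2, "fingers": 4}, {"x": 12.3, "y": 0, "z": -0.17, "wx": 0, "wy": 0, "wz": -0.2, "fingers": 4}, {"x": 12.3, "y": 0, "z": -0.17, "wx": 0, "wy": 0, "wz": -0.2, "fingers": 4}]}}

```text
time: 12.35
ee_pos: [0.5408, -0.0461, 0.186]
tool_rot: [0.501, 0.501, 0.499, -0.499]
contact_force: [0.3, 0.6, 0.3]
width: 0.0398
```

```bash
python3 -c "
from h import *
s=bot.get_state();f=bot.grab_frame('wrist');T=wristT(f,s)
print(s['ee_pos'],s['contact_force'],s['width'],R(s['tool_rot']).round(4))
print(shift(.54,-.046,.184),proj(f,[.54,-.046,.22],T))
im=f['pixels'][:,:,::-1]
cv2.imwrite('pics/w9.png',np.clip(cv2.resize(im[200:380,160:400],(800,600),interpolation=cv2.INTER_CUBIC)*2.,0,255).astype('uint8'))
g=bot.grab_frame('scene')['pixels'][:,:,::-1];h=bot.grab_frame('side')['pixels'][:,:,::-1]
cv2.imwrite('pics/w9s.png',np.hstack([cv2.resize(g[140:260,190:350],(400,300)),cv2.resize(h[120:240,240:400],(400,300))]))"
```

```text
[ 0.5407694  -0.04609181  0.18601524] [0.33767379 0.62755215 0.2508144 ] 0.0398160615785309 [[ 3.1e-03  1.0e+00 -5.0e-04]
 [ 3.0e-04 -5.0e-04 -1.0e+00]
 [-1.0e+00  3.1e-03 -3.0e-04]]
[ 0.18 -0.06 -0.01] (np.float64(281.3342254715952), np.float64(295.6042667543919))
```

View pics/w9.png

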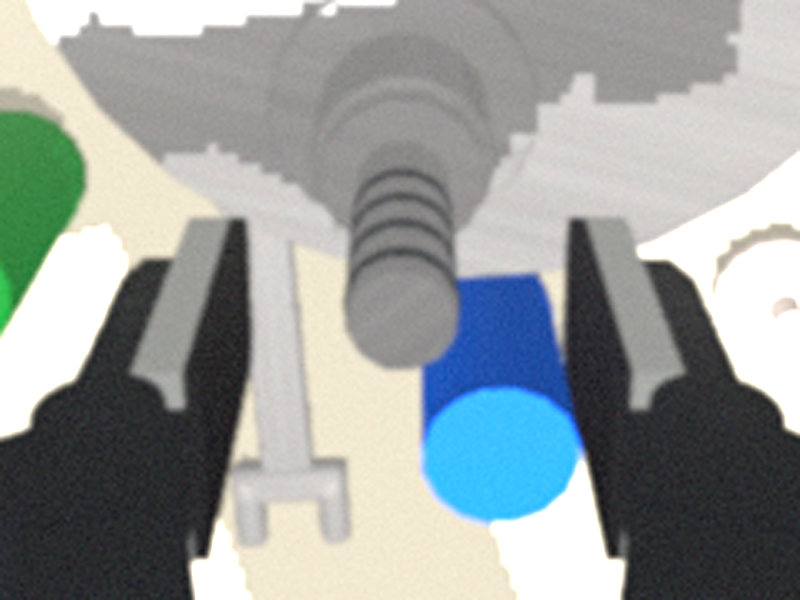

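View pics/w9s.png

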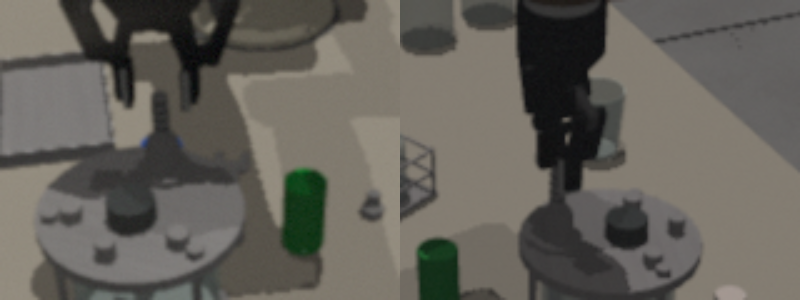

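Call:
{"api": "send_rows", "payload": {"commands": [{"x": 0.1, "y": -0.05, "z": 0, "wx": 0, "wy": 0, "wz": -0.1, "fingers": 2.5}, {"x": 0.1, "y": -0.05, "z": 0, "wx": 0, "wy": 0, "wz": -0.1, "fingers": 1.8}, {"x": 0.1, "y": -0.05, "z": 0, "wx": 0, "wy": 0, "wz": -0.1, "fingers": 0.6}, {"x": 0.1, "y": -0.05, "z": 0, "wx": 0, "wy": 0, "wz": -0.1, "fingers": 0.6}, {"x": 0.1, "y": -0.05, "z": 0, "wx": 0, "wy": 0, "wz": -0.1, "fingers": 0.6}, {"x": 0.1, "y": -0.05, "z": 0, "wx": 0, "wy": 0, "wz": -0.1, "fingers": 0.6}, {"x": 0.1, "y": -0.05, "z": 0, "wx": 0, "wy": 0, "wz": -0.1, "fingers": 0.6}]}}

```text
time: 13.38
ee_pos: [0.54, -0.046, 0.1846]
tool_rot: [0.5, 0.5, 0.5, -0.5]
contact_force: [-1.3, 2.1, 2.4]
width: 0.011
```

```bash
python3 -c "
from h import *
s=bot.get_state()
print(s['ee_pos'],s['contact_force'],s['wrist_torque'],s['width'],R(s['tool_rot']).round(4));p=s['ee_pos']
print(shift(p[0],p[1],p[2]+.06))"
```

```text
[ 0.53995239 -0.04598437  0.18458486] [-1.3087875   2.07032273  2.36964493] [0.44493751 0.15552445 0.06538895] 0.011004225970381346 [[ 5.e-04  1.e+00 -4.e-04]
 [ 3.e-04 -4.e-04 -1.e+00]
 [-1.e+00  5.e-04 -3.e-04]]
[-6.  0. -0.]
```

Gripped (11 mm with pad squash; forces small). Lift slowly, checking side force.

Call:
{"api": "send_rows", "payload": {"commands": [{"x": -0.3, "y": 0, "z": 0, "wx": 0, "wy": 0, "wz": 0, "fingers": 0.6}, {"x": -0.7, "y": 0, "z": 0, "wx": 0, "wy": 0, "wz": 0, "fingers": 0.6}, {"x": -1.2, "y": 0, "z": 0, "wx": 0, "wy": 0, "wz": 0, "fingers": 0.6}, {"x": -1.5, "y": 0, "z": 0, "wx": 0, "wy": 0, "wz": 0, "fingers": 0.6}, {"x": -1.5, "y": 0, "z": 0, "wx": 0, "wy": 0, "wz": 0, "fingers": 0.6}]}}

```text
time: 14.0
ee_pos: [0.5401, -0.046, 0.1999]
tool_rot: [0.5, 0.5, 0.5, -0.5]
contact_force: [-0.3, 0.1, -2.0]
width: 0.0111
```

```bash
python3 -c "
from h import *
s=bot.get_state()
print(s['ee_pos'],s['contact_force'],s['wrist_torque'],s['width'],R(s['tool_rot']).round(4));
print(shift(.53995,-.046,.1846+.06))
g=bot.grab_frame('scene')['pixels'][:,:,::-1];h=bot.grab_frame('side')['pixels'][:,:,::-1]
cv2.imwrite('pics/w10.png',np.clip(1.7*np.hstack([cv2.resize(g[140:220,200:306],(400,300)),cv2.resize(h[150:225,250:350],(400,300))]),0,255).astype('uint8'))"
```

```text
[ 0.54006233 -0.04599348  0.19985619] [-0.2798192   0.06768671 -2.04923978] [-0.01382419  0.0045011  -0.00902918] 0.011055261183113712 [[ 1.e-03  1.e+00 -5.e-04]
 [ 5.e-04 -5.e-04 -1.e+00]
 [-1.e+00  1.e-03 -5.e-04]]
[-4.47 -0.01 -0.  ]
```

View pics/w10.png

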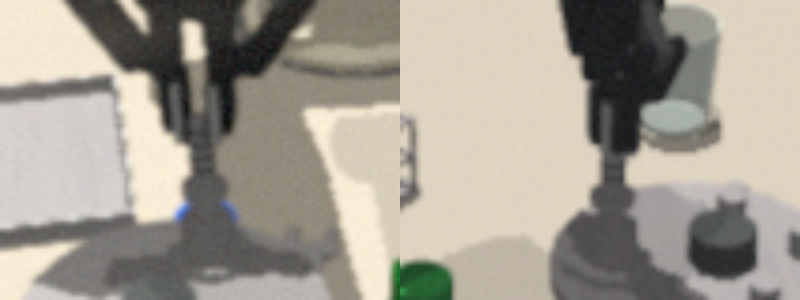

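The rod is off its seat, bearing its own weight of about 2 N, with no side load. Continue to 60 mm.

Call:
{"api": "send_rows", "payload": {"commands": [{"x": -0.5, "y": 0, "z": 0, "wx": 0, "wy": 0, "wz": 0, "fingers": 0.6}, {"x": -1.1, "y": 0, "z": 0, "wx": 0, "wy": 0, "wz": 0, "fingers": 0.6}, {"x": -1.8, "y": 0, "z": 0, "wx": 0, "wy": 0, "wz": 0, "fingers": 0.6}, {"x": -2.5, "y": 0, "z": 0, "wx": 0, "wy": 0, "wz": 0, "fingers": 0.6}, {"x": -3.2, "y": 0, "z": 0, "wx": 0, "wy": 0, "wz": 0, "fingers": 0.6}, {"x": -3.8, "y": 0, "z": 0, "wx": 0, "wy": 0, "wz": 0, "fingers": 0.6}, {"x": -4.3, "y": 0, "z": 0, "wx": 0, "wy": 0, "wz": 0, "fingers": 0.6}, {"x": -4.5, "y": 0, "z": 0, "wx": 0, "wy": 0, "wz": 0, "fingers": 0.6}, {"x": -4.5, "y": 0, "z": 0, "wx": 0, "wy": 0, "wz": 0, "fingers": 0.6}, {"x": -4.5, "y": 0, "z": 0, "wx": 0, "wy": 0, "wz": 0, "fingers": 0.6}]}}

```text
time: 15.35
ee_pos: [0.5396, -0.046, 0.2442]
tool_rot: [0.5, 0.5, 0.5, -0.5]
contact_force: [-0.0, -0.0, -1.7]
width: 0.0109
```

```bash
python3 -c "
from h import *
s=bot.get_state()
print(s['ee_pos'],s['contact_force'],s['wrist_torque'],s['width'],R(s['tool_rot']).round(4));
print(shift(.53995,-.046,.1846+.06))
f=bot.grab_frame('scene');g=bot.grab_frame('side')
for k in (f,g): print([np.round(proj(k,[.54,-.046,z]),1) for z in (.172,.178,.232,.238)])
a=f['pixels'][:,:,::-1];b=g['pixels'][:,:,::-1]
cv2.imwrite('pics/w11.png',np.clip(2*np.hstack([cv2.resize(a[150:225,210:310],(400,300),interpolation=cv2.INTER_CUBIC),cv2.resize(b[150:225,250:350],(400,300),interpolation=cv2.INTER_CUBIC)]),0,255).astype('uint8'))
cv2.imwrite('pics/scene9.png',a);cv2.imwrite('pics/side9.png',b)"
```

```text
[ 0.53964426 -0.0460116   0.24421389] [-0.01276686 -0.00837307 -1.66651245] [-0.05835673  0.02676647 -0.0278461 ] 0.010864086666354487 [[-3.e-04  1.e+00 -4.e-04]
 [ 4.e-04 -4.e-04 -1.e+00]
 [-1.e+00 -3.e-04 -4.e-04]]
[-0.04  0.03 -0.  ]
[array([254.2, 197.4]), array([254.1, 195. ]), array([252.4, 172.9]), array([252.3, 170.4])]
[array([302.7, 205. ]), array([302.7, 202.8]), array([303.2, 182.4]), array([303.2, 180.1])]
```

View pics/w11.png

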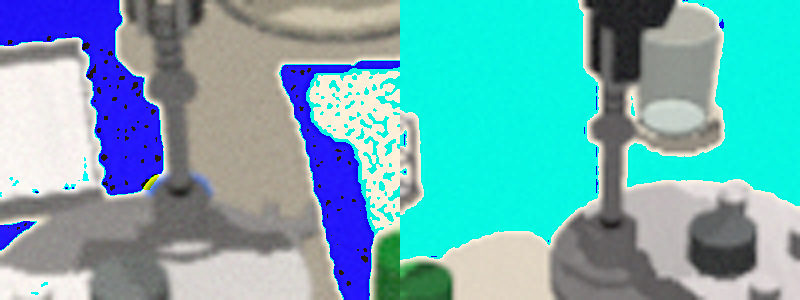

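View pics/side9.png

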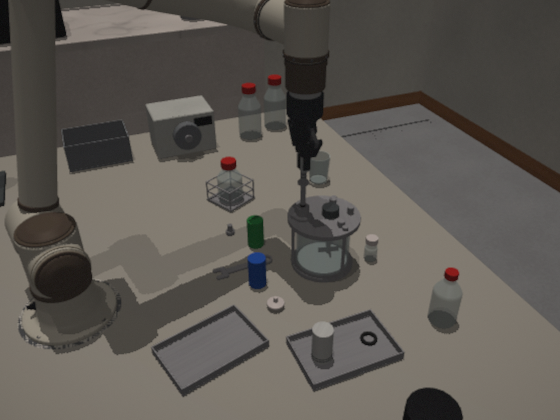

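View pics/scene9.png

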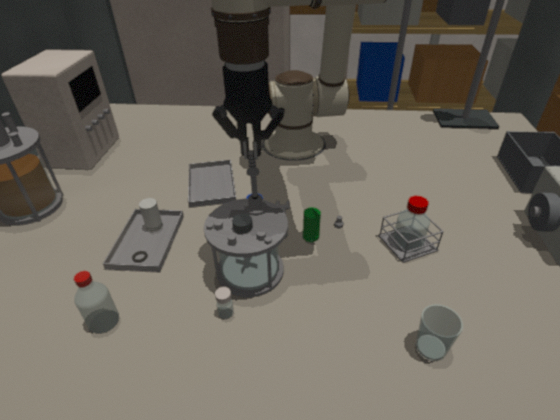

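```bash
python3 -c "
from h import *
a=cv2.imread('pics/scene9.png');b=cv2.imread('pics/side9.png')
m=lambda i:np.clip(i.astype(float)*2.2,0,255).astype('uint8')
cv2.imwrite('pics/w12.png',m(np.hstack([cv2.resize(a[163:208,235:275],(400,450),interpolation=cv2.INTER_CUBIC),cv2.resize(b[172:217,283:323],(400,450),interpolation=cv2.INTER_CUBIC)])))"
```

```text
(no output)
```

View pics/w12.png

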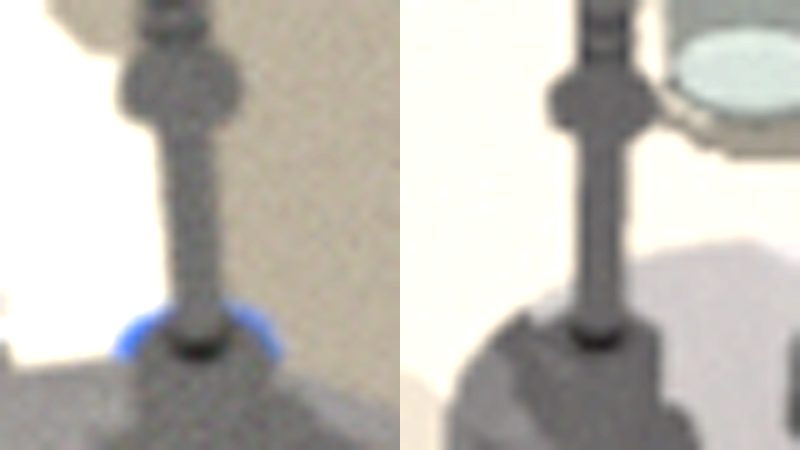

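The dark mark now shows at the bush mouth: side crop (600,337), scene crop (195,347). The measured rise is 59.6 mm, so I'll add 1 mm to bring the mark just clear.

Call:
{"api": "send_rows", "payload": {"commands": [{"x": -0.1, "y": 0, "z": 0, "wx": 0, "wy": 0, "wz": 0, "fingers": 0.6}, {"x": -0.1, "y": 0, "z": 0, "wx": 0, "wy": 0, "wz": 0, "fingers": 0.6}, {"x": -0.1, "y": 0, "z": 0, "wx": 0, "wy": 0, "wz": 0, "fingers": 0.6}, {"x": -0.1, "y": 0, "z": 0, "wx": 0, "wy": 0, "wz": 0, "fingers": 0.6}]}}

```text
time: 15.95
ee_pos: [0.5397, -0.046, 0.2452]
tool_rot: [0.5, 0.5, 0.5, -0.5]
contact_force: [-0.3, -0.3, -2.0]
width: 0.0112
```

```bash
python3 -c "
from h import *
s=bot.get_state()
print(s['ee_pos'],s['contact_force'],s['wrist_torque'],s['width'],s['time'])
g=bot.grab_frame('side')['pixels'][:,:,::-1]
s=bot.get_state();print(s['ee_pos'],s['contact_force'])
m=lambda i:np.clip(i.astype(float)*2.2,0,255).astype('uint8')
cv2.imwrite('pics/w13.png',m(cv2.resize(g[172:217,283:323],(400,450),interpolation=cv2.INTER_CUBIC)))"
```

```text
[ 0.53965096 -0.04600391  0.24520728] [-0.31603642 -0.34627055 -1.95297795] [ 0.00077367 -0.03795999 -0.11673284] 0.011205523528230987 15.95
[ 0.5396661  -0.04601408  0.24520731] [ 0.60389623 -0.03058075 -2.86929725]
```

View pics/w13.png

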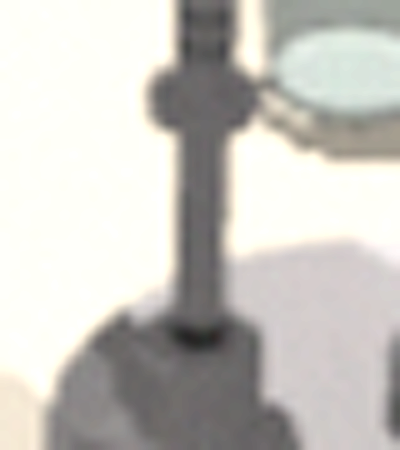

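The mark is fully visible at (200,333), the rod is upright, and the side force is under 1 N. Handing in.

```bash
python3 -c "
from rig import bot
print(bot.job_done())"
```

```text
the job is handed in; nothing more can be done
None
```

The job is done and handed in, at about 16 s on the robot's clock.

- **Cap:** I lifted it straight off the port. It now stands open end down in the free half of the ring-bearing tray, the one farthest to the robot's right. It touched down at about 5 N, roughly 110 mm from the rubber ring. Later pictures from both fixed cameras show it upright.
- **Rod:** I gripped it and drew it straight up. The measured rise was 59.6 mm, so I added 1 mm, for 60.6 mm in total. The dark mark shows at the mouth of the bush. The measured force was about 2–3 N down, roughly the rod's own weight, with under 1 N sideways. The gripper still holds it.
- **Other objects:** the last scene and side pictures show nothing else obviously moved, but I compared them only by eye.

**What disagreed:**
- The two fixed cameras put the tray up to 14 mm apart, so I placed the cap using the wrist camera instead.
- The finger opening read 11 mm on the 14 mm grip. I took this to be pad squash, as it also read 2 mm under on the cap.
- The cameras can't resolve the mark's lower edge to better than 1–2 mm, so the lift height rests mainly on the arm's own reading.

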